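Feed an offcut into the gravity roller track

TASK

Feed the roller track: of the three loose offcuts, take the long slim one, lay it flat and lengthwise between the guides on the upper end of the track, centred at the finger gaps, and let go so that it rolls down by itself and comes to rest against the stop at the lower end. Leave the other two offcuts where they lie.

Things in the scene. Friction and masses are not known exactly. Their poses are not given: they have to be found in the camera images.
- narrow_center (a point): centre of the narrow offcut, a plain sawn wooden block 38 x 150 x 25 mm (x, y, z), 0.09 kg, lying flat on the table; its y axis runs along its length, z up; the point is 12.5 mm above its underside. This is the one to feed.
- track_load (a point): loading point of the fixed roller ramp: mid-lane on the roller tops, 100 mm above the table; z vertical, y level and downhill, x across. Falls 10 degrees; open end 105 mm uphill, stop face 312 mm downhill, so the block rests about 237 mm downhill. Lane 70 mm; guides 28 mm high, flared to 85 mm, cut away 45 mm uphill and downhill of this point for fingers. A released block rolls down in about 2 s.
- thin_center (a point): centre of a thin wide wooden offcut, 60 x 110 x 18 mm (x, y, z), y along its length, lying flat on the table; leave it where it lies.
- stubby_center (a point): centre of a short thick wooden offcut, 60 x 90 x 45 mm (x, y, z), y along its length, lying flat on the table; leave it where it lies.
Things that resemble listed ones, but are neither listed nor needed, are in the scene too. There is more than one size of the part that bears narrow_center; the job needs the larger.

How it is judged:
On the way:
1. the narrow offcut is laid lengthwise at the loading point (80 mm along, 25 mm across, its underside within 30 mm of the rollers, within 20 degrees) (x of narrow_center in the frame of track_load between -0.025 and 0.025 m and y of narrow_center in the frame of track_load between -0.08 and 0.08 m and z of narrow_center in the frame of track_load between -0.01 and 0.045 m and angle between the y axis of narrow_center and the y axis of track_load, either way round below 0.35 rad), for 0.05 s.
At the end, for the whole second after the job is handed in: The narrow offcut rests flat on the rollers, lengthwise between the guides (25 mm, 20 degrees), against the stop at the lower end (about 20 mm); it is at rest and released; the other two offcuts are within 30 mm of where they were (x of narrow_center in the frame of track_load between -0.025 and 0.025 m and angle between the y axis of narrow_center and the y axis of track_load, either way round below 0.35 rad and y of narrow_center in the frame of track_load between 0.21 and 0.255 m and z of narrow_center in the frame of track_load between -0.045 and -0.015 m and angle between the z axis of narrow_center and the z axis of track_load, either way round below 0.35 rad and linear speed of narrow_offcut below 0.02 m/s and distance of each of thin_center, stubby_center from where it was at the start of the episode below 0.03 m); the robot touches nothing.
It fails at once if the robot pushes or carries the narrow offcut in the lower part of the track (centre more than 130 mm downhill of the loading point) (x of narrow_center in the frame of track_load between -0.06 and 0.06 m and y of narrow_center in the frame of track_load between 0.13 and 0.35 m and (contact force between narrow_offcut and the fingers above 0.5 N or contact force between narrow_offcut and the arm above 0.5 N)).
It fails at once if another offcut is moved more than 30 mm (distance of any of thin_center, stubby_center from where it was at the start of the episode above 0.03 m).
It also fails if it takes over 35 s, if anything falls off the work surface, if the arm or the gripper's body presses on something with over 40 N, if the wrist force passes 120 N, or if a joint passes its speed limit or range.

ROBOT

A 6-joint arm with a two-finger parallel gripper is mounted at the origin on the work surface; the furniture and walls round the work are solid. World frame = base frame: x ahead of the robot, y to its left, z up, the work surface at z = 0. Lengths are in m, angles in rad, forces in N, time in s.
With the tool pointing down it reaches from about 0.325 to 0.775 m from the base axis. Payload 5.5 kg.
Tool frame: the origin (TCP) lies between the finger pads; the fingertips stand 8 mm ahead of it and the grasp point (between the pads) lies 11 mm behind it (tcp_to_tips is the distance from the TCP to the fingertips, in m); z points along the fingers, y is the direction in which the jaws open and shut (so a half turn about z gives the same grasp; the last joint's range is limited). The gripper opens to 88 mm and grips with 3 to 60 N. Pads are 20 mm wide; open, the fingers measure 115 mm over their backs; the gripper's body (75 mm by 178 mm) begins 61 mm behind the grasp point.
Start: joints at [1.265, 0.091, 1.231, -0, 1.82, -0.057], TCP at [0.148, 0.582, 0.231] pointing down, gripper open.
Joint ranges: [-2.87, 2.87], [-0.86, 2.18], [0.17, 2.46], [-1.51, 4.65], [0.06, 2.69], [-2.65, 2.65]. Speed limits (rad/s): [2.57, 2.57, 3.01, 3.14, 3.14, 3.14].

INTERFACE

Orientations are given as a unit quaternion [w, x, y, z].
In Python, from bench import * gives the robot as it stands. Calls block until the motion is done:
- move_to(position, orientation): joint-space move of the TCP to a pose.
- move_l(position, speed=0.15, orientation=None): straight line of the TCP; orientation=None keeps the orientation; speed is the mean speed in m/s.
- movej(angles): joint-space move.
- gripper_open() and close(): open the fingers fully, or close them until they stop; the grip force is fixed at half the most.
- hold(seconds).
- inverse_kinematics(position, orientation): joint angles nearest the present ones, or None.
- state(): the state.
- get_image(name): name is "scene" or "side" or "wrist"; returns a dict with "frame" (384x512x3 uint8, blue, green, red), "depth" (384x512 float32, m along the optical axis (not along the pixel's ray), 0 where there is no reading), "camera_matrix" (3x3 intrinsics, pixels), "view" (4x4, takes a point from world to camera coordinates). Camera axes: x right, y up, looking along -z (the intrinsics and any distortion apply to the point x, -y, -z); pixel columns grow to the right and rows downward; lengths in m; the calibration is good to about 2 mm. A picture is of the moment at which its call begins.
A pose or a line that the arm cannot do raises IKError and nothing moves.
- job_done(): hands the job in, once; it reports no verdict.
The state is a dict: "time": time; "joint_pos": joint angles; "dq": joint speeds; "joint_torque": joint torques, N m; "ee_pos": TCP position; "ee_rot": TCP orientation; "ft_force": force on the tool from outside, world axes, zero at the start; "moment": the same for the moment, N m; "finger_gap": finger opening in m.
Only numpy, scipy, OpenCV 4.12 (cv2) and the standard library are available. Lean on these libraries where they do the work, as an engineer would, in place of code of your own. Each camera call takes 0.05 s, during which the arm holds its last target.

## Working session

There is one attempt and no reset: what is moved stays moved. The work goes in short steps, each a Python script; the robot and the scene stay as the last script left them, time stands still between calls to the robot, and variables do not carry over. Pictures are saved under pics/ and viewed, and the job is handed in when it is done.

```bash
mkdir -p pics; cat > h.py <<'E'
from bench import *
import numpy as np, cv2
def grab(n,tag):
    im=get_image(n); cv2.imwrite(f'pics/{tag}.png',im['frame']); np.savez(f'pics/{tag}.npz',**{k:im[k] for k in('frame','depth','camera_matrix','view')}); return im
def load(tag): return dict(np.load(f'pics/{tag}.npz'))
def world(im,u=None,v=None):
    d=im['depth'];K=im['camera_matrix'];V=np.linalg.inv(im['view'])
    U,W=np.meshgrid(np.arange(d.shape[1]),np.arange(d.shape[0]))
    P=np.stack([(U-K[0,2])/K[0,0]*d,-(W-K[1,2])/K[1,1]*d,-d],-1)
    P=P@V[:3,:3].T+V[:3,3]
    P[d<=0]=np.nan
    return P
def crop(tag,x0,y0,x1,y1,s,out):
    f=load(tag)['frame'][y0:y1,x0:x1]; cv2.imwrite(f'pics/{out}.png',cv2.resize(f,None,fx=s,fy=s,interpolation=cv2.INTER_CUBIC))
E
python3 - <<'E'
from h import *
for n in('scene','side','wrist'): im=grab(n,n+'0'); print(n,im['camera_matrix'].tolist(),np.linalg.inv(im['view'])[:3,3])
s=state();print(s['time'],s['ee_pos'],s['ee_rot'])
E
```

```text
scene [[406.4021891036051, 0.0, 248.1470503843272], [0.0, 406.4021891036051, 186.6876899920084], [0.0, 0.0, 1.0]] [ 0.30746339 -0.72748488  0.83078153]
side [[369.1171377247451, 0.0, 259.32772761107634], [0.0, 369.1171377247451, 190.1321148720845], [0.0, 0.0, 1.0]] [ 0.43269906 -0.8368727   0.44026981]
wrist [[274.9929670381735, 0.0, 255.28712898096902], [0.0, 274.9929670381735, 198.92343794322036], [0.0, 0.0, 1.0]] [0.07311153 0.60039372 0.38303207]
0.15 [0.14763604 0.58133414 0.22974469] [-1.59193318e-04  1.24045410e-01  9.92276253e-01 -7.41137807e-04]
```

View pics/scene0.png

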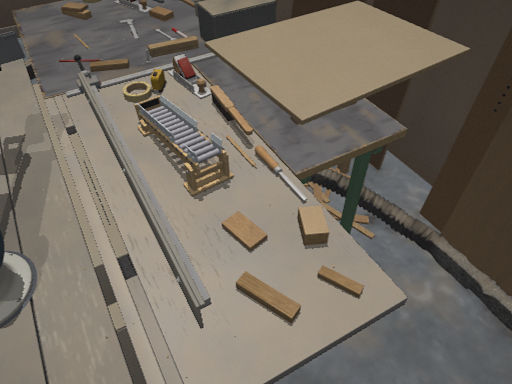

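View pics/side0.png

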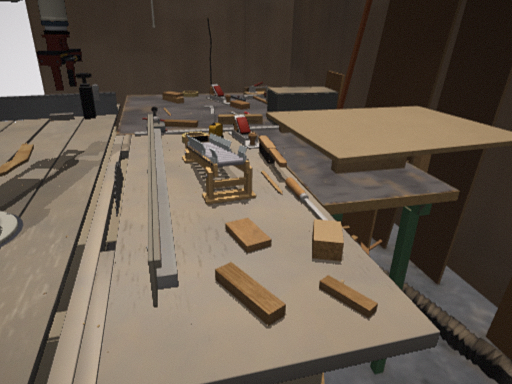

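View pics/wrist0.png

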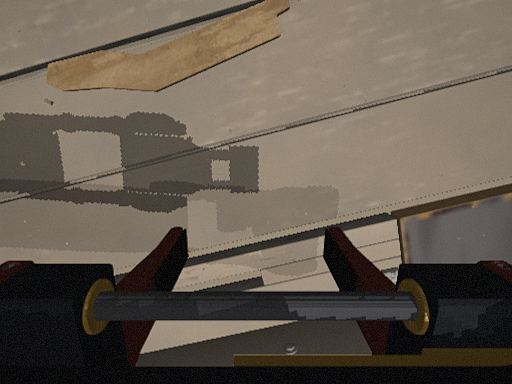

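Candidates in the scene view: long slim block at (268,295), smaller slim block at (341,280), thin wide one at (245,230), stubby at (313,225). Stock on the far bench at (173,45) and (110,65) also resembles it. By the description I choose (268,295), and I check its size and crop next.

```bash
python3 - <<'E'
from h import *
crop('scene0',210,190,390,330,4,'c1'); crop('scene0',120,70,250,200,4.5,'c2')
im=load('scene0');P=world(im)
def rect(name,x0,y0,x1,y1,zmin,zmax):
    Q=P[y0:y1,x0:x1].reshape(-1,3); Q=Q[(Q[:,2]>zmin)&(Q[:,2]<zmax)]
    r=cv2.minAreaRect((Q[:,:2]*1000).astype(np.float32)); print(name,r,len(Q),np.nanmedian(Q[:,2]),np.percentile(Q[:,2],95))
rect('narrow',225,262,310,328,.018,.04)
rect('small',312,258,372,302,.012,.04)
rect('thin',215,205,275,252,.012,.03)
rect('stub',292,200,335,250,.037,.06)
for p in[(200,300),(300,330),(180,250),(350,310),(230,200)]: print(p,P[p[1],p[0]])
E
```

```text
narrow ((562.455810546875, -338.4091796875), (41.02440643310547, 150.29788208007812), 25.087759017944336) 1126 0.024655797096198584 0.0268054814963207
small ((729.191162109375, -385.44964599609375), (29.384536743164062, 102.99959564208984), 28.58209800720215) 500 0.01693666330460475 0.019661038851405587
thin ((642.4912719726562, -138.00750732421875), (133.69442749023438, 111.13064575195312), 13.620746612548828) 843 0.01747822452557768 0.019937493270785044
stub ((763.1309204101562, -226.16265869140625), (94.5688705444336, 60.57105255126953), 65.90374755859375) 705 0.04468796460112623 0.04684133680994784
(200, 300) [ 0.41432324 -0.32034623  0.09673618]
(300, 330) [ 0.5852553  -0.43531418 -0.00123013]
(180, 250) [ 0.43643784 -0.14040766  0.032601  ]
(350, 310) [ 0.70545434 -0.45238782  0.00229152]
(230, 200) [ 0.62954055 -0.0239665  -0.00403032]
```

View pics/c1.png

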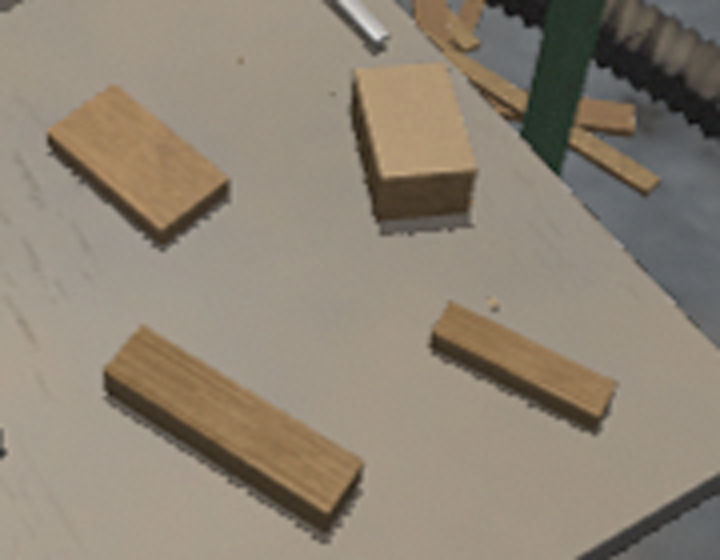

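View pics/c2.png

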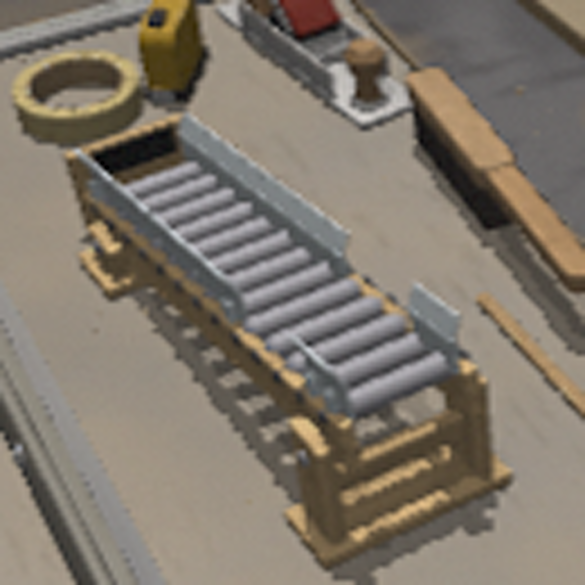

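The crop and sizes confirm the choice: 41 x 150 mm with its top at 25 mm. The decoy at (341,280) is 29 x 103 mm. Next I fit the track from depth.

```bash
python3 - <<'E'
from h import *
im=load('scene0');P=world(im)
Q=P[80:205,120:250].reshape(-1,3); C=im['frame'][80:205,120:250].reshape(-1,3)
Q0=Q
m=(Q[:,2]>.03)&(Q[:,2]<.2)&(Q[:,0]>.3)&(Q[:,0]<.8); Q=Q[m]
print(Q.min(0),Q.max(0))
# top-down map 1.5mm/px
x0,y0=0.35,-0.1;s=1000
H=np.zeros((550,450),np.float32)
ii=((Q[:,1]-y0)*s).astype(int);jj=((Q[:,0]-x0)*s).astype(int)
for a,b,z in zip(ii,jj,Q[:,2]):
    if 0<=a<550 and 0<=b<450: H[a,b]=max(H[a,b],z)
H=cv2.dilate(H,np.ones((4,4)))
h=cv2.applyColorMap(np.clip((H-.03)/.12*255,0,255).astype(np.uint8),cv2.COLORMAP_JET);h[H==0]=0
h=h[::-1].copy()
for k in range(0,450,50): cv2.putText(h,f'{x0+k/1000:.2f}',(k,545),0,.35,(255,255,255),1);cv2.line(h,(k,0),(k,549),(60,60,60),1)
for k in range(0,550,50): cv2.putText(h,f'{y0+k/1000:.2f}',(0,549-k),0,.35,(255,255,255),1);cv2.line(h,(0,549-k),(449,549-k),(60,60,60),1)
cv2.imwrite('pics/top.png',h)
E
```

```text
[ 0.395719   -0.026509    0.03001405] [0.79965896 0.62530454 0.14504968]
```

View pics/top.png

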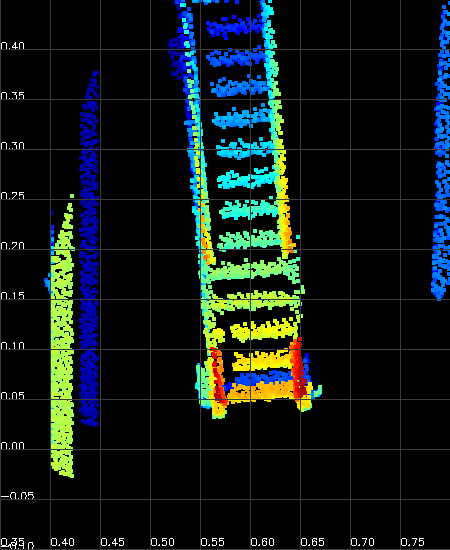

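```bash
python3 - <<'E'
from h import *
from scipy.optimize import least_squares
im=load('scene0');P=world(im)
Q=P[80:205,120:250].reshape(-1,3)
Q=Q[(Q[:,2]>.03)&(Q[:,2]<.2)&(Q[:,0]>.5)&(Q[:,0]<.7)]
th=np.arctan2(1,-.085)
for it in range(4):
    d=np.array([np.cos(th),np.sin(th)]);n=np.array([d[1],-d[0]])
    o=np.array([.60,.15])
    s=(Q[:,:2]-o)@d;t=(Q[:,:2]-o)@n
    # guide tops: z above roller plane ~ 28mm
    zr=.1-np.tan(np.radians(10))*s
    h=Q[:,2]-zr
    up=(h>.018)&(h<.04)&(s>.055)&(s<.26)
    R=up&(t>0.0);L=up&(t<0.0)
    fr=np.polyfit(s[R],t[R],1);fl=np.polyfit(s[L],t[L],1)
    print(np.degrees(th),R.sum(),L.sum(),fr,fl)
    th-=(fr[0]+fl[0])/2*1.0
for nm,m in(('R',R),('L',L)):
    for a in np.arange(.05,.26,.04):
        k=m&(s>a)&(s<a+.04); print(nm,round(a,3),np.percentile(t[k],[5,50,95]).round(4),k.sum())
# roller tops
for a in np.arange(-.11,.33,.0325/1):
    k=(abs(t)<.03)&(s>a)&(s<a+.0325)&(h<.015)
    if k.sum()>3: print('roller',round(a,3),'zmax98',np.percentile(Q[k,2],95).round(4),'h98',np.percentile(h[k],95).round(4), 's of top',np.median(s[k][h[k]>np.percentile(h[k],80)]).round(4))
# s extents
hi=(h>.015)&(h<.04)
for nm,m in(('R',t>.02),('L',t<-.02)):
    print(nm,'s sorted gaps',[ (round(a,3),round(b,3)) for a,b in zip(np.sort(s[hi&m])[:-1],np.sort(s[hi&m])[1:]) if b-a>.015], np.sort(s[hi&m])[[0,-1]])
print('th',np.degrees(th))
E
```

```text
94.8584629190343 123 46 [-0.00079251  0.0425705 ] [-0.00143976 -0.04093014]
94.92241266723646 123 46 [0.0003226  0.04257065] [-0.00032399 -0.04093004]
94.92245274896634 123 46 [0.00032329 0.04257065] [-0.0003233  -0.04093004]
94.92245277410497 123 46 [0.00032329 0.04257065] [-0.00032329 -0.04093004]
R 0.05 [0.0402 0.0429 0.0448] 24
R 0.09 [0.0398 0.0423 0.0453] 23
R 0.13 [0.0397 0.0425 0.0454] 25
R 0.17 [0.0406 0.042  0.0461] 24
R 0.21 [0.0404 0.0421 0.0458] 19
R 0.25 [0.0392 0.0425 0.0457] 8
L 0.05 [-0.0426 -0.0415 -0.0394] 10
L 0.09 [-0.0421 -0.041  -0.0394] 7
L 0.13 [-0.0417 -0.0411 -0.0394] 10
L 0.17 [-0.0424 -0.0409 -0.0393] 10
L 0.21 [-0.0425 -0.0417 -0.0399] 8
L 0.25 [-0.0403 -0.0403 -0.0403] 1
roller -0.11 zmax98 0.1143 h98 -0.0015 s of top -0.0902
roller -0.078 zmax98 0.1097 h98 -0.0008 s of top -0.06
roller -0.045 zmax98 0.1051 h98 -0.0004 s of top -0.0304
roller -0.012 zmax98 0.0998 h98 -0.0001 s of top 0.0007
roller 0.02 zmax98 0.0941 h98 -0.0006 s of top 0.0325
roller 0.053 zmax98 0.0883 h98 -0.001 s of top 0.0622
roller 0.085 zmax98 0.0836 h98 -0.0006 s of top 0.0921
roller 0.118 zmax98 0.0783 h98 0.0001 s of top 0.1228
roller 0.15 zmax98 0.0723 h98 -0.0008 s of top 0.154
roller 0.182 zmax98 0.0664 h98 -0.0002 s of top 0.1873
roller 0.215 zmax98 0.0595 h98 -0.0007 s of top 0.2431
roller 0.248 zmax98 0.0538 h98 -0.0008 s of top 0.2722
roller 0.28 zmax98 0.0594 h98 0.0134 s of top 0.3058
R s sorted gaps [(np.float64(-0.044), np.float64(0.044)), (np.float64(0.324), np.float64(0.431))] [-0.09989743  0.46086115]
L s sorted gaps [(np.float64(-0.046), np.float64(0.04))] [-0.09865294  0.32067541]
th 94.92245277412076
```

The track fit agrees with the description. Finger gaps run ±45 mm about (0.600,0.150), roller tops there are at z=0.100, and it falls 10° along yaw 94.9°. Next I check obstacle heights and IK.

```bash
cat >> h.py <<'E'
from scipy.spatial.transform import Rotation as Rn
def quat(ty,tz):
    ty=np.array(ty,float);tz=np.array(tz,float);tz/=np.linalg.norm(tz);ty-=tz*(ty@tz);ty/=np.linalg.norm(ty)
    q=Rn.from_matrix(np.c_[np.cross(ty,tz),ty,tz]).as_quat(); return [q[3],q[0],q[1],q[2]]
tp=np.radians(25.09); tt=np.radians(94.92)
D=np.array([np.cos(tt),np.sin(tt),0]);N=np.array([D[1],-D[0],0]); a=np.radians(10)
UP=D*np.sin(a)+np.array([0,0,np.cos(a)])
LOAD=np.array([.6,.15,.1])+.0005*N
PICK=np.array([.5625,-.3384,0])
def qp(s): return quat([s*np.cos(tp),s*np.sin(tp),0],[0,0,-1])
def qt(s): return quat(s*N,-UP)
E
python3 - <<'E'
from h import *
for s in(1,-1):
    for p,q in((PICK+[0,0,.2],qp(s)),(PICK+[0,0,.011],qp(s)),(LOAD+UP*.15,qt(s)),(LOAD+UP*.012,qt(s))):
        j=inverse_kinematics(list(p),q); print(s,None if j is None else np.round(j,2))
for t in('scene0','side0'):
    P=world(load(t)).reshape(-1,3)
    r=np.hypot(P[:,0],P[:,1]);Q=P[(r<.95)&(P[:,0]>0)&(P[:,2]>.13)]
    for y in np.arange(-.7,.9,.1):
        k=Q[(Q[:,1]>y)&(Q[:,1]<y+.1)]
        if len(k)>3: print(t,round(y,1),len(k),'x',k[:,0].min().round(2),k[:,0].max().round(2),'z',k[:,2].max().round(3))
E
```

```text
1 [-0.59  0.24  1.12 -0.    1.78 -1.03]
1 [-0.59  0.3   1.38 -0.    1.46 -1.03]
1 [ 0.32  0.2   1.09 -0.18  1.89  0.19]
1 [ 0.29  0.19  1.35 -0.17  1.64  0.19]
-1 [-0.59  0.24  1.12 -0.    1.78  2.11]
-1 [-0.59  0.3   1.38 -0.    1.46  2.11]
-1 None
-1 None
scene0 -0.1 85 x 0.09 0.1 z 0.156
scene0 -0.0 85 x 0.1 0.65 z 0.157
scene0 0.1 8 x 0.56 0.65 z 0.137
side0 -0.0 70 x 0.56 0.65 z 0.149
side0 0.1 6 x 0.56 0.65 z 0.139
side0 0.3 42 x 0.08 0.11 z 0.484
side0 0.4 173 x 0.09 0.16 z 0.484
side0 0.5 1761 x 0.09 0.19 z 0.495
side0 0.6 368 x 0.13 0.2 z 0.434
```

```bash
python3 - <<'E'
from h import *
p=np.array(state()['ee_pos']);move_l(list(p+[0,0,.07]),.2)
move_to(list(PICK+[0,0,.2]),qp(1))
im=grab('wrist','w1');grab('scene','scene1'); s=state();print(s['time'],s['ee_pos'],s['finger_gap'])
P=world(im);Q=P.reshape(-1,3);Q=Q[(Q[:,2]>.015)&(Q[:,2]<.035)&(np.hypot(Q[:,0]-.5625,Q[:,1]+.338)<.11)]
print(len(Q),cv2.minAreaRect((Q[:,:2]*1000).astype(np.float32)),np.median(Q,0))
E
```

```text
4.275 [ 0.56283085 -0.33783605  0.20008665] 0.08804975318671633
3680 ((560.10595703125, -337.18609619140625), (38.04747772216797, 148.11907958984375), 25.072755813598633) [ 0.55724763 -0.33074326  0.02420156]
```

View pics/w1.png

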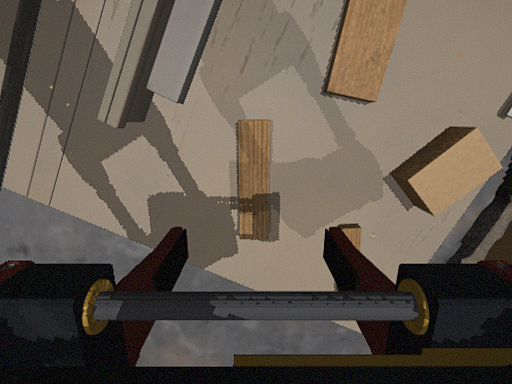

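The wrist view shows the block at columns 237–272, rows 120–240, aligned with the jaws. Its fit, 38 x 148 mm centred at (0.560,-0.337), agrees with the scene fit to within 2.7 mm. I take the mean and grasp.

```bash
sed -i 's/^PICK=.*/PICK=np.array([.5612,-.3378,0])/' h.py; python3 - <<'E'
from h import *
move_l(list(PICK+[0,0,.06]),.2,qp(1)); move_l(list(PICK+[0,0,.011]),.08)
s=state();print(s['ee_pos'],s['ft_force'])
close();s=state();print('gap',s['finger_gap'],s['ft_force'])
move_l(list(PICK+[0,0,.25]),.2);s=state();print('gap',s['finger_gap'],s['ft_force'],s['time'])
grab('wrist','w2');grab('side','side2')
E
```

```text
[ 0.56112858 -0.33772074  0.01058689] [-0.33154689  0.06782643 -0.43871354]
gap 0.038100378975544774 [-0.93325977 -0.47596297 -0.05358859]
gap 0.03751273283158779 [ 0.35556079 -0.04939448 -1.26957345] 8.05
```

View pics/w2.png

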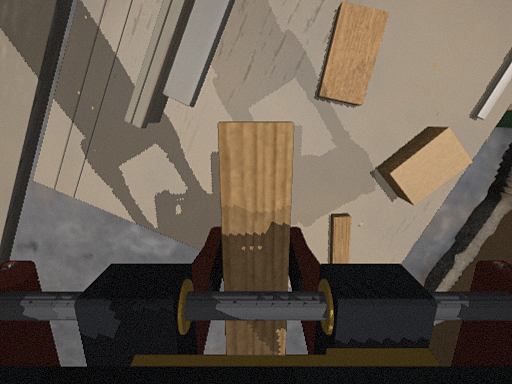

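View pics/side2.png

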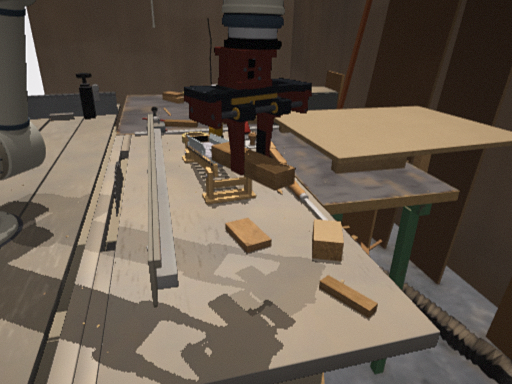

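The block is held squarely (gap 37.5 mm, still level at (255,165) in the side view) and the others have not moved. Now I carry it over the loading point with a 10° tilt and check.

```bash
python3 - <<'E'
from h import *
move_to(list(LOAD+UP*.13),qt(1))
move_l(list(LOAD+UP*.06),.15)
s=state();print(s['time'],s['ee_pos'],s['finger_gap'],s['ft_force'])
grab('scene','scene3');grab('wrist','w3'); crop('scene3',120,60,270,190,4.5,'c3')
E
```

```text
10.6333 [0.59991107 0.16011023 0.15986399] 0.037807625350701785 [ 0.27079678  0.21056725 -0.72180096]
```

View pics/c3.png

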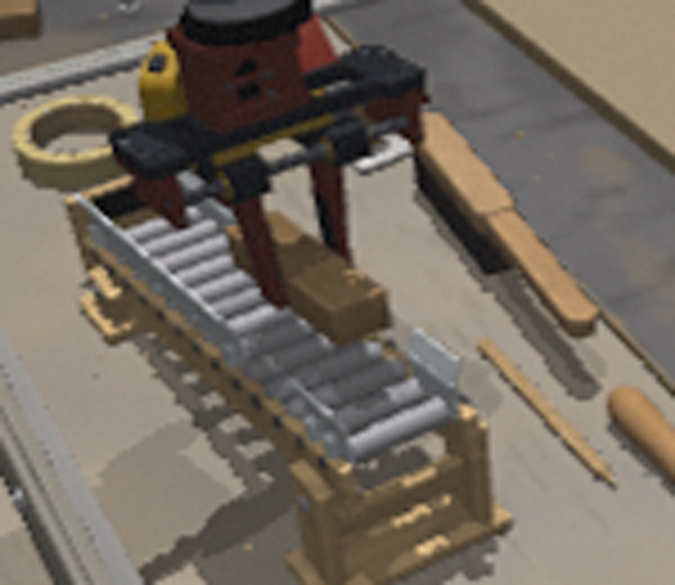

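View pics/w3.png

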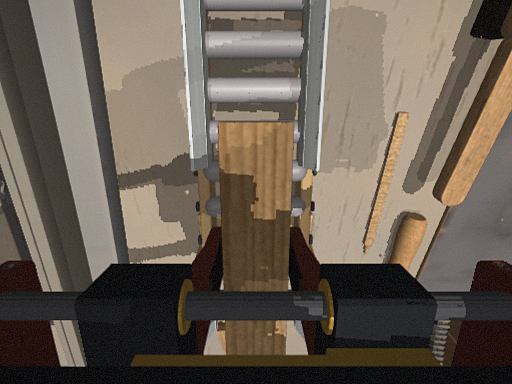

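The wrist view shows the block (columns 218–294) centred between the guides' inner faces (208–303) and parallel to them. I lower it and release.

```bash
python3 - <<'E'
from h import *
move_l(list(LOAD+UP*.0125),.06)
s=state();print(s['time'],s['ee_pos'],s['finger_gap'],s['ft_force'])
hold(.2)
gripper_open(); s=state();print(s['time'],s['finger_gap'],s['ft_force'])
hold(.3); move_l(list(LOAD+UP*.12),.15)
hold(1.5);print(state()['time'])
grab('scene','scene4');grab('wrist','w4'); crop('scene4',120,60,270,190,4.5,'c4')
E
```

```text
11.675 [0.60054691 0.15228553 0.11283301] 0.037702990495971464 [ 0.11161243  0.57328387 -0.48249178]
12.7833 0.08827600832240262 [-0.04029787 -0.61651864 -0.99687125]
15.45
```

View pics/c4.png

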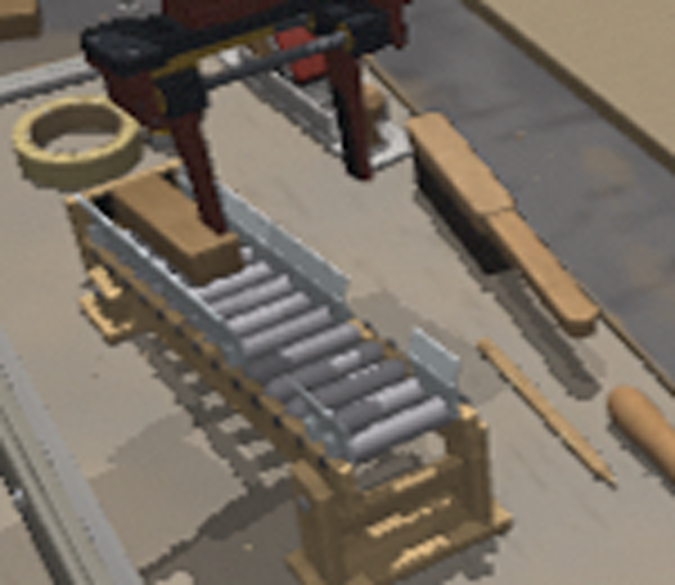

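View pics/w4.png

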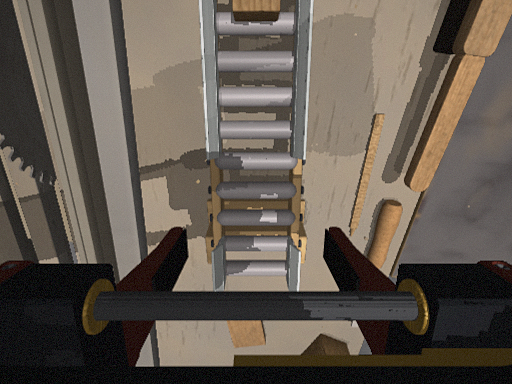

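The block rolled down and lies at the stop, at about (165,110) in the scene view. I raise the arm clear and measure where it rests.

```bash
python3 - <<'E'
from h import *
move_l(list(LOAD+[0,0,.26]),.2); move_to([.5,-.1,.4],qp(1))
R={}
for n in('scene','side'):
    im=grab(n,n+'5'); P=world(im).reshape(-1,3)
    v=P-LOAD; s=v@D;t=v@N; h=v[:,2]+np.tan(a)*s
    k=(s>.1)&(s<.33)&(abs(t)<.032)&(h>.020)&(h<.032)
    if k.sum()>10:
        r=cv2.minAreaRect((np.c_[s[k],t[k]]*1000).astype(np.float32));print(n,k.sum(),r,'z ctr',np.median(v[k,2]), 'h',np.percentile(h[k],[5,50,95]).round(4))
    for nm,c,zz in(('thin',(.642,-.138),.018),('stub',(.763,-.226),.045)):
        for tag in(n+'0',n+'5'):
            Q=world(load(tag)).reshape(-1,3);Q=Q[(np.hypot(Q[:,0]-c[0],Q[:,1]-c[1])<.075)&(abs(Q[:,2]-zz)<.006)]
            print(tag,nm,len(Q),Q.mean(0).round(4))
s=state();print(s['time'],s['ft_force'],s['ee_pos'])
crop('scene5',120,60,350,260,3,'c5')
E
```

```text
scene 99 ((238.53390502929688, -0.9844741821289062), (33.54109191894531, 168.5824737548828), 81.13761901855469) z ctr -0.013745988144357485 h [0.0206 0.0233 0.0255]
scene0 thin 797 [ 0.6085 -0.1487  0.0175]
scene5 thin 796 [ 0.6085 -0.1488  0.0174]
scene0 stub 688 [ 0.7614 -0.2295  0.0446]
scene5 stub 695 [ 0.761  -0.2296  0.0446]
side 109 ((240.36126708984375, 5.261016845703125), (58.85953140258789, 166.41455078125), 86.42864227294922) z ctr -0.010699328093681043 h [0.0216 0.0272 0.0283]
side0 thin 747 [ 0.6071 -0.1519  0.0195]
side5 thin 747 [ 0.6074 -0.1518  0.0195]
side0 stub 701 [ 0.7581 -0.2331  0.0462]
side5 stub 695 [ 0.7584 -0.2326  0.0463]
17.5833 [ 0.08279773  1.25656799 -0.24440134] [ 0.50054002 -0.09897662  0.39907923]
```

View pics/c5.png

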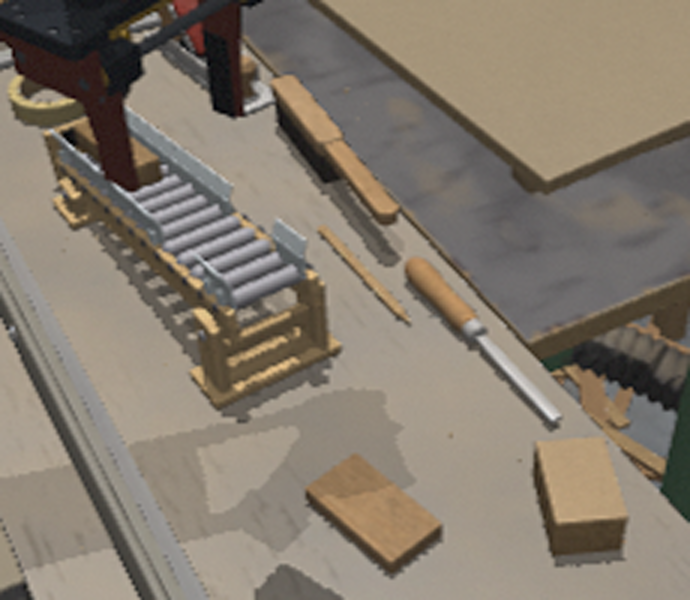

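```bash
python3 - <<'E'
from h import *
move_to([.42,-.25,.4],qp(1))
im=grab('scene','scene6');P=world(im)[60:190,120:270].reshape(-1,3)
v=P-LOAD; s=v@D;t=v@N; h=v[:,2]+np.tan(a)*s
k=(s>.13)&(s<.308)&(abs(t)<.03)&(h>.0195)&(h<.031)
print(k.sum(),cv2.minAreaRect((np.c_[s[k],t[k]]*1000).astype(np.float32)),np.median(v[k,2]),state()['time'])
crop('scene6',110,60,270,190,4.5,'c6')
E
```

```text
4 ((158.9531707763672, 12.544742584228516), (13.880350112915039, 3.5396382808685303), 84.62603759765625) -0.006821228912769789 18.35
```

View pics/c6.png

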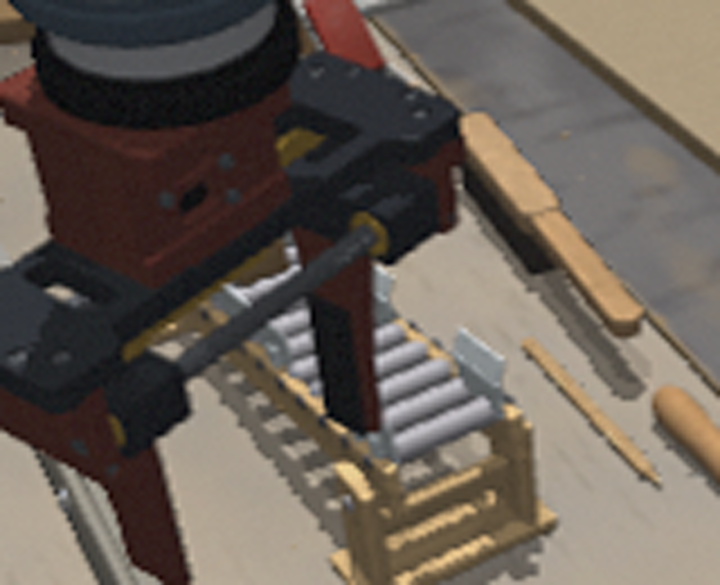

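The gripper blocks this view. I move the arm to the side for a clear one.

```bash
python3 - <<'E'
from h import *
move_to([.66,-.1,.3],qp(1))
im=grab('scene','scene7');P=world(im)[60:190,120:270].reshape(-1,3)
v=P-LOAD; s=v@D;t=v@N; h=v[:,2]+np.tan(a)*s
k=(s>.13)&(s<.308)&(abs(t)<.03)&(h>.0195)&(h<.031)
print(k.sum(),cv2.minAreaRect((np.c_[s[k],t[k]]*1000).astype(np.float32)),np.median(v[k,2]),state()['time'])
crop('scene7',110,60,270,190,4.5,'c7')
E
```

```text
264 ((231.6660614013672, -1.680450439453125), (151.8300018310547, 57.59431457519531), 1.625626564025879) -0.015723223674531855 19.55
```

View pics/c7.png

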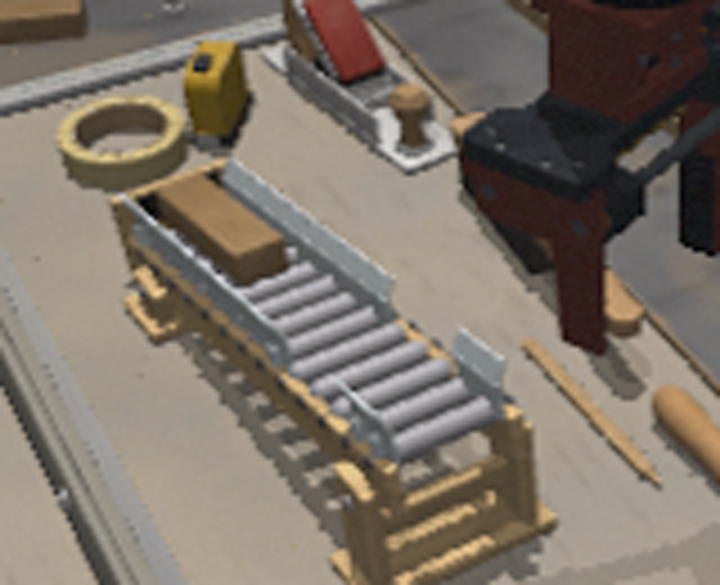

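The clear view shows the block flat between the guides with its far end at the stop. It is centred about 232–238 mm downhill, straight and central.

```bash
python3 -c "
from h import *
hold(.5);job_done()"
```

```text
the job is handed in; nothing more can be done
```

I fed the long slim offcut (38 x 150 mm, not the 29 x 103 mm lookalike) onto the track, and it rolled down to the stop. I gripped it across the middle, tilted it 10° to match the ramp, and released it about 1–2 mm above the rollers at the finger gaps. The job was handed in at about 20 s on the robot clock.

**Last checks:**
- **Rest position:** the block lies flat between the guides at the stop. Its centre is about 232–238 mm downhill (237 expected), roughly 1–2 mm off centre across the lane and about 2° off straight.
- **Height:** its centre is about 28 mm below the loading point's height, inside the 15–45 mm band.
- **Other offcuts:** the thin and stubby offcuts measured within 1 mm of where they started.
- **Robot:** the gripper was open and well clear of everything.

**Checks that failed or disagreed:**
- One view (`scene6`) was blocked by the gripper and gave nothing usable, so I repeated it from a clear position.
- The earlier resting fits (`scene5`, `side5`) were partly blocked or caught the guide and stop edges, and came out at 239 and 240 mm.
- The width in the final clear fit, 58 mm, is too wide because it includes guide points. The across-lane figure therefore rests mostly on the picture.

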